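Clear a primed drawer front, index the spray turntable three clicks, hold

TASK

With the scraper block, sweep all four filler chips off the drawer front on the spray turntable so that they drop to the bench, keeping the fingers off the chips and the primed front, and stand the block back on the bench clear of the turntable. Then take the red knob of the turntable's index lever and swing it counter-clockwise (seen from above) until you have felt exactly three clicks of the ratchet; it cannot be turned back, so stop there. Finish while holding the knob at the third click, without letting go, so that the table stays steady for the spray gun, and leave everything else on the bench where it is.

Things in the scene. Friction and masses are not known exactly. Their poses are not given: they have to be found in the camera images.
- turntable: grey fixed base, 110 mm in radius over its feet; origin on the bench on the vertical turning axis; x points at the pawl bracket (98 to 146 mm out, 58 mm high). Index ring, drawer front and lever turn on it as one piece, counter-clockwise only: 24 ratchet teeth, one click every 15 degrees; lever directions at clicks 1 to 4, in this frame: -95, -80, -65, -50 degrees
- drawer_front: cream primed drawer front, flat slab 240 (its x) x 170 (its y) x 19 mm (z), held centrally on the turntable by a suction cup and turning with it; origin at the slab's centre, which is on the turning axis 87.5 mm above the bench; face at 97 mm, underside at 78 mm.
- index_lever: steel bar, top 57 mm above the bench, from under the front out to an upright red knob, diameter 24 mm, 67 to 127 mm above the bench. Origin on the knob's axis, 100 mm above the bench, 180 mm from the turning axis and about 100 mm from the front's edge; x points radially outwards. It starts at -107.4 to -104.4 degrees in the turntable's frame, before the first click
- lever_knob (a point): centre of the red knob's grip (the lever's origin). Feel, pushing the knob slowly round: some 4 degrees almost free (about 1 N), then 8 to 9 degrees against a spring (3 to 6 N), then the click: the pawl drops and the lever itself kicks forward (up to 15 N on a hand that holds it back) over 2 to 3 degrees, left loose 4; then free again. Past a click it does not come back
- scraper: scraper block standing on the bench: black foot with a steel-edged blade 120 mm long (its x) x 28 mm (its y) x 16 mm high, and on it a central orange grip rib 76 x 22 mm (y) from 16 to 62 mm high; 0.18 kg; origin at the centre of its underside, z up. Grip the rib across its y.
- chip_1: loose chip of hardened dark grey filler, about 30 x 22 x 8 mm, 10 g; lies at the start on the drawer front's face; origin at the centre of its underside
- chip_2: loose chip of hardened dark grey filler, about 30 x 22 x 8 mm, 10 g; lies at the start on the drawer front's face; origin at the centre of its underside
- chip_3: loose chip of hardened dark grey filler, about 30 x 22 x 8 mm, 10 g; lies at the start on the drawer front's face; origin at the centre of its underside
- chip_4: loose chip of hardened dark grey filler, about 30 x 22 x 8 mm, 10 g; lies at the start on the drawer front's face; origin at the centre of its underside
- respirator: bystander: grey half-mask respirator with two black cartridges, about 90 x 190 mm, 65 mm high; origin at the centre of its underside
- tape_roll: bystander: roll of blue masking tape lying flat, 104 mm in diameter, 25 mm high; origin at the centre of its underside
- flat_brush: bystander: flat paint brush with wooden handle, 210 mm long (its x), 20 mm high; origin at mid length on the bench
- filling_knife: bystander: filling knife with black handle, 250 mm long (its x), 20 mm high; origin at mid length on the bench
- mixing_cup: bystander: white mixing cup, 76 mm in diameter, 85 mm high; origin at the centre of its underside
- filler_jar: bystander: grey filler jar with red cap, 84 mm in diameter, 85 mm high; origin at the centre of its underside

How it is judged:
On the way, in this order (a step that is already met when the one before it is completed fails the run):
1. all four chips are off the drawer front while the scraper block is in the fingers (height (world z) of each of chip_1, chip_2, chip_3, chip_4 below 0.06 m and contact force between the fingers and scraper above 1 N), for 0.1 s.
2. the scraper block stands on the bench, released (contact force between the fingers and scraper below 0.05 N and height (world z) of scraper below 0.035 m and linear speed of scraper below 0.05 m/s), for 0.2 s.
3. the fingers have moved the index lever on by its knob (distance of lever_knob from where it was at the start of the episode above 0.03 m and contact force between the fingers and index_lever above 2 N), for 0.1 s.
At the end, for the whole second after the job is handed in: Fingers hold the knob (over 2 N), lever still, from 1.7 degrees before to 9 past the third click; all chips below the front (under 60 mm); scraper released, at rest on the bench, over 130 mm from the turning axis (all of step 2 and x of lever_knob in the frame of turntable between 0.0711 and 0.1003 m and linear speed of index_lever below 0.02 m/s and contact force between the fingers and index_lever above 2 N and height (world z) of each of chip_1, chip_2, chip_3, chip_4 below 0.06 m and horizontal distance between scraper and turntable above 0.13 m); the arm keeps its last pose, push and grip.
It fails at once if the fingers touch a chip (more than 0.5 N) (contact force between the fingers and chip_1 above 0.5 N or contact force between the fingers and chip_2 above 0.5 N or contact force between the fingers and chip_3 above 0.5 N or contact force between the fingers and chip_4 above 0.5 N).
It fails at once if the robot touches the primed drawer front (more than 2 N) (contact force between any of the fingers, the arm and drawer_front above 2 N).
It fails at once if a bystander is moved more than 30 mm (distance of any of respirator, tape_roll, flat_brush, filling_knife, mixing_cup, filler_jar from where it was at the start of the episode above 0.03 m).
It also fails if it takes over 72 s, if anything falls off the work surface, if the arm or the gripper's body presses on something with over 40 N, if the wrist force passes 120 N, or if a joint passes its speed limit or range.

ROBOT

A 6-joint arm with a two-finger parallel gripper is mounted at the origin on the work surface. World frame = base frame: x ahead of the robot, y to its left, z up, the work surface at z = 0. Lengths are in m, angles in rad, forces in N, time in s.
With the tool pointing down it reaches from about 0.3 to 0.75 m from the base axis. Payload 8.5 kg.
Tool frame: the origin (TCP) lies on the centre line of the jaws, within the pads' length; the fingertips stand 25 mm ahead of it and the grasp point (between the pads) lies 6 mm ahead of it; z points along the fingers, y is the line along which they close (so a half turn about z gives the same grasp; the last joint's range is limited). The gripper opens to 88 mm and grips with 3 to 60 N. Pads are 18 mm wide; open, the fingers measure 123 mm over their backs; the gripper's body (75 mm by 187 mm) begins 45 mm behind the grasp point.
Start: joints at [-1.523, 0.381, 1.297, -0, 1.464, -0.215], TCP at [0.143, -0.531, 0.264] pointing down, gripper open.
Joint ranges: [-3.11, 3.11], [-0.89, 2.33], [0.22, 2.48], [-1.42, 4.56], [0.17, 2.85], [-2.88, 2.88]. Speed limits (rad/s): [2.39, 2.39, 3.14, 3.14, 3.14, 3.14].

INTERFACE

Orientations are given as a unit quaternion [w, x, y, z].
In Python, from cell import * gives the robot as it stands.
- The arm moves only by the tool drive_tool, never from a script. Its argument "commands" is a list of rows, each a list of 3 entries, a list of its own where there are three numbers: the closure, from 0 (fully open) to 1 (shut), then the shift along the tool's x, y, z in cm, then the turn, a rotation vector about the tool's x, y, z in degrees. In form: [[hand, [tx, ty, tz], [rx, ry, rz]], ...]. A call has 1 to 5 rows; each row shifts and turns the commanded pose from where the row before left it, along the tool's axes as they then stand; what a row does not reach is not made up. A row lasts 1/10 s, in which the tool goes at most 50 mm and 8.59 degrees, less where a joint would pass 70% of its speed; a pose out of reach is approached as far as the arm can. A call with a gripper value outside its range is refused whole. The fingers move at their own pace and stop on an object; "newtons" is the grip in N (left out, the last holds). Time passes only in rows, so rows that do not move let the fingers close. It gives the time, the measured TCP pose, the force, the opening and the grip force at its end, in the units of the state.
- get_obs(): the state, without advancing time (a new reading comes with each control period).
- camera(name): name is "side" or "top"; returns a dict with "pixels" (420x560x3 uint8, red, green, blue), "z_map" (420x560 float32, m along the optical axis (not along the pixel's ray), 0 where there is no reading), "fx", "fy", "cx", "cy" (pixels), "R" (3x3) and "t" (3): a world point X has camera coordinates R X + t. Camera axes: x right, y down, z forward; pixel columns grow to the right and rows downward; lengths in m; the calibration is good to about 2 mm. A picture is of the moment at which its call begins.
- hand_in(): hands the job in; it is judged then, once.
The state is a dict: "t": time; "joint_positions": joint angles; "joint_velocities": joint speeds; "joint_torque": joint torques, N m; "eef_pos": TCP position; "tool_rot": TCP orientation; "wrist_force": force on the tool from outside, world axes, zero at the start; "torque": the same for the moment, N m; "grip_width": opening from 0.0 (shut) to 1.0 (fully open); "finger_force": force on a finger pad.
Only numpy, scipy, OpenCV 4.12 (cv2) and the standard library are available. Lean on these libraries where they do the work, as an engineer would, in place of code of your own. Each camera call takes 0.05 s, during which the arm holds its last target. There are 200 camera calls.

## Working session

There is one attempt and no reset: what is moved stays moved. The work goes in short steps, Python scripts to look and compute and a tool call to move; the robot and the scene stay as the last step left them, time stands still between calls to the robot, and variables do not carry over. Pictures are saved under pics/ and viewed, at most 10 in all, crops included, and the job is handed in when it is done.

Besides the shell and the picture viewer there is one more tool, called after "Request:" by a JSON object that holds its "method" and its "body". drive_tool: Moves the arm, as the interface text tells. Its arguments: {"type":"object","properties":{"commands":{"type":"array","items":{"type":"array"}},"newtons":{"type":"number"}},"required":["commands"]}

```bash
mkdir -p pics
cat > h.py <<'E'
from cell import *
import numpy as np, cv2
def snap(n,f):
    c=camera(n); cv2.imwrite(f'pics/{f}.png',c['pixels'][:,:,::-1]); np.savez(f'{f}.npz',**c); return c
def pt(c,u,v,z=None):
    R=np.array(c['R']);t=np.array(c['t'])
    r=np.array([(u-c['cx'])/c['fx'],(v-c['cy'])/c['fy'],1.]); o=-R.T@t; d=R.T@r
    k=(z-o[2])/d[2] if z is not None else c['z_map'][int(v),int(u)]
    return o+d*k
E
python3 - <<'E'
from h import *
for n in('top','side'): c=snap(n,n+'0'); print(c['fx'],-np.array(c['R']).T@c['t'],c['R'])
print(get_obs())
E
```

```text
530.6661232863594 [0.32411725 0.0367722  1.39042708] [[-1.61485056e-03 -9.99842795e-01  1.76572241e-02]
 [-9.89161781e-01 -9.95354025e-04 -1.46826363e-01]
 [ 1.46820857e-01 -1.77029539e-02 -9.89004672e-01]]
533.0421758291874 [ 1.61015273 -0.77192939  0.98499123] [[ 0.59289125  0.80518994  0.01221166]
 [ 0.45393863 -0.32164949 -0.83095206]
 [-0.66514636  0.49820755 -0.55620999]]
{'t': 0.1, 'joint_positions': array([-1.52331231e+00,  3.81077899e-01,  1.29811635e+00,  1.11885217e-05,
        1.46358121e+00, -2.15316285e-01]), 'joint_velocities': array([-0.00112672, -0.00014171, -0.00347492,  0.00049339,  0.00031108,
        0.00114377]), 'joint_torque': array([ 2.10761100e-03, -4.38656616e+01, -2.24911273e+01,  7.13757961e-02,
        3.42893810e-02, -7.52311962e-05]), 'eef_pos': array([ 0.1428637 , -0.53090783,  0.26324988]), 'tool_rot': array([-5.88855557e-04,  9.91379320e-01,  1.31021730e-01,  5.51122253e-05]), 'wrist_force': array([0.15321393, 0.52257195, 0.23793789]), 'torque': array([-0.01783688,  0.02631143, -0.01514796]), 'finger_force': 0.0, 'grip_width': 1.0002549687464521}
```

View pics/top0.png

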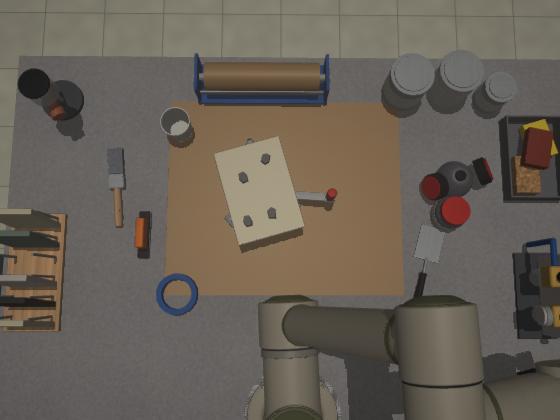

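View pics/side0.png

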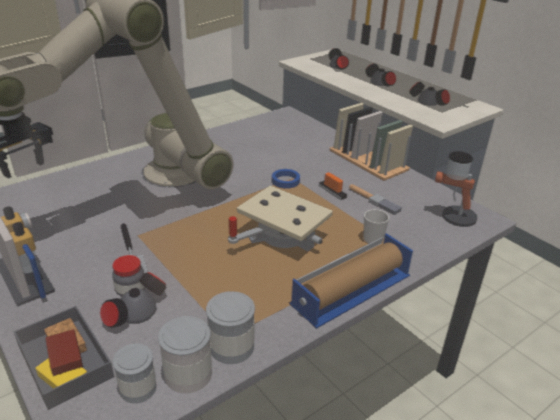

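The top view shows the front centred at about (259,191). The chips are at (265,158), (243,177), (272,213) and (248,221), the knob at (331,194) and the scraper at (142,232). I'll enlarge it to read these more closely.

Run:
```python
from h import *
im=cv2.imread('pics/top0.png'); cv2.imwrite('pics/crop.png',cv2.resize(im[130:260,120:345],None,fx=3.5,fy=3.5,interpolation=cv2.INTER_CUBIC))
c=dict(np.load('top0.npz'))
p=c['pixels'].astype(int); z=c['z_map']
vv,uu=np.mgrid[0:420,0:560]
def world(m):
    R=c['R'];t=c['t']; k=z[m]; r=np.stack([(uu[m]-c['cx'])/c['fx']*k,(vv[m]-c['cy'])/c['fy']*k,k],1)
    return (r-t)@R
m=np.zeros(z.shape,bool); m[130:255,205:310]=1
W=world(m); W2=W[(W[:,2]>.085)&(W[:,2]<.115)]
hull=W2[:,:2].astype(np.float32); print('front',cv2.minAreaRect(hull),np.median(W2[:,2]))
r,g,b=p[...,0],p[...,1],p[...,2]
m=np.zeros(z.shape,bool); m[200:262,125:160]=1
W=world(m); 
for lo,hi in((.05,.075),(.008,.025)):
    S=W[(W[:,2]>lo)&(W[:,2]<hi)]; print('scr',cv2.minAreaRect(S[:,:2].astype(np.float32)),np.median(S[:,2]),len(S))
m=(r>120)&(g<70)&(b<70); m[:,:310]=0;m[:,350:]=0; m[:180]=0;m[215:]=0
W=world(m); S=W[W[:,2]>.11]; print('knob',S.mean(0),cv2.minAreaRect(S[:,:2].astype(np.float32)),len(S), W[:,2].min(),W[:,2].max())
lum=p.sum(2)
m=np.zeros(z.shape,np.uint8); m[145:235,225:295]=(lum<330)[145:235,225:295]
n,l,st,ce=cv2.connectedComponentsWithStats(m)
for i in range(1,n):
    if 15<st[i,4]<300: print('chip?',st[i],ce[i],pt(c,*ce[i],.105))
for n,u,v,h in(('cup',176,122,.085),('tape',177,294,.025),('pawl?',232,221,.058),('jar',455,211,.085),('knifeTip',440,230,.0),('roll base L',198,100,0.),('brush',118,185,.02)): print(n,pt(c,u,v,h))
```

```text
front ((0.5601164102554321, 0.08347570896148682), (0.24094563722610474, 0.17050248384475708), 16.006486892700195) 0.09599229838041522
scr ((0.45627453923225403, 0.38303688168525696), (0.022560516372323036, 0.07346151769161224), 89.37845611572266) 0.05954716263974523 274
scr ((0.45718756318092346, 0.38303953409194946), (0.030936269089579582, 0.120017871260643), 89.03189086914062) 0.013885124984789995 283
knob [ 0.54742095 -0.09649651  0.1264443 ] ((0.5479919910430908, -0.09728430211544037), (0.018873710185289383, 0.020899254828691483), 47.03706741333008) 58 0.120852728207437 0.13154133760264744
chip? [225 145  18   5  55] [231.18181818 146.34545455] [0.6663679  0.15135517 0.105     ]
chip? [281 145  14  25 210] [289.09047619 153.7       ] [0.64801039 0.00737155 0.105     ]
chip? [261 153   9  12  80] [265.1375 158.4875] [0.63565424 0.06683793 0.105     ]
chip? [238 172  10  12  81] [242.80246914 177.18518519] [0.58825979 0.12167834 0.105     ]
chip? [267 207   9  12  86] [271.41860465 213.11627907] [0.49890398 0.05090724 0.105     ]
chip? [225 212   9  17  72] [228.88888889 220.29166667] [0.48118966 0.15439317 0.105     ]
chip? [243 215  10  12  88] [247.43181818 220.85227273] [0.47983866 0.10927702 0.105     ]
chip? [277 229  18   6  57] [287.9122807  232.56140351] [0.45121941 0.01069039 0.105     ]
cup [0.73479479 0.29381596 0.085     ]
tape [0.30305214 0.29009257 0.025     ]
pawl? [0.48513654 0.15082952 0.058     ]
jar [ 0.50731968 -0.40736376  0.085     ]
knifeTip [ 0.46845599 -0.39390482  0.        ]
roll base L [0.82378094 0.2526691  0.        ]
brush [0.58426172 0.45264858 0.02      ]
```

View pics/crop.png

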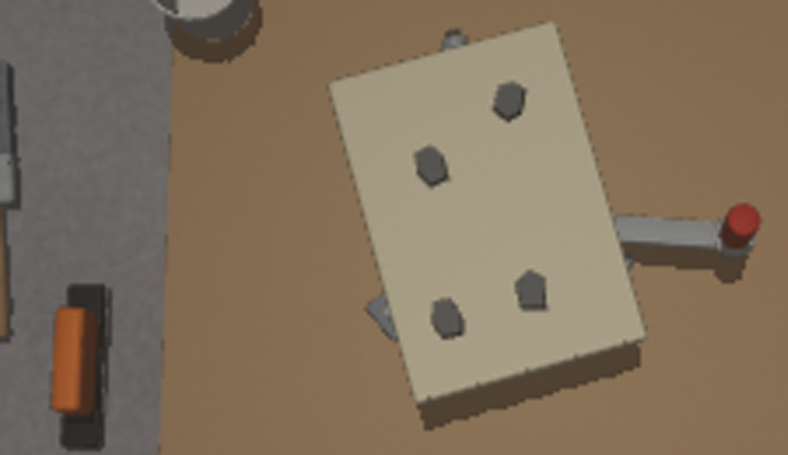

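The crop confirms the chips, the scraper (on the left, near crop (80,365)), the knob near (740,225), and a pawl bracket peeking out at the top (455,40). The measured sizes (240×170 front, 120 mm foot, 181 mm lever) all match the given ones. I'll sweep towards the near (-x) end, away from the pawl bracket and the lever's path.

```bash
cat >> h.py <<'E'
from scipy.spatial.transform import Rotation as Ro
def yaw0():
    o=get_obs(); w,x,y,z=o['tool_rot']; R=Ro.from_quat([x,y,z,w]).as_matrix(); return np.array(o['eef_pos']),np.degrees(np.arctan2(R[1,0],R[0,0])),R
def plan(pos,yaw,n,hand):
    """rows in tool axes from the measured pose to pos,yaw (tool down), n rows"""
    p,y,R=yaw0(); print('now',p.round(4),round(y,2),'tilt',R[:,2].round(4))
    dy=(yaw-y)/n; d=(np.array(pos)-p)/n; s=[]
    for i in range(n):
        a=np.radians(y+i*dy); t=np.array([d@[np.cos(a),np.sin(a),0],d@[np.sin(a),-np.cos(a),0],-d[2]])*100
        s.append(f'[{hand},{[round(float(v),2) for v in t]},[0,0,{-dy:.2f}]]')
    for i in range(0,n,5): print('['+','.join(s[i:i+5])+']')
E
python3 - <<'E'
from h import *
c=dict(np.load('top0.npz')); print('pawl',pt(c,250,140.5,.058))
plan([.4567,.383,.20],179.2,25,.4)
E
```

```text
pawl [0.69455968 0.10722686 0.058     ]
now [ 0.1429 -0.5309  0.2632] 15.06 tilt [-0.      0.0012 -1.    ]
[[0.4,[2.16, -3.2, 0.25],[0,0,-6.57]],[0.4,[2.51, -2.94, 0.25],[0,0,-6.57]],[0.4,[2.83, -2.63, 0.25],[0,0,-6.57]],[0.4,[3.12, -2.29, 0.25],[0,0,-6.57]],[0.4,[3.36, -1.92, 0.25],[0,0,-6.57]]]
[[0.4,[3.55, -1.52, 0.25],[0,0,-6.57]],[0.4,[3.7, -1.1, 0.25],[0,0,-6.57]],[0.4,[3.81, -0.67, 0.25],[0,0,-6.57]],[0.4,[3.86, -0.23, 0.25],[0,0,-6.57]],[0.4,[3.86, 0.21, 0.25],[0,0,-6.57]]]
[[0.4,[3.81, 0.65, 0.25],[0,0,-6.57]],[0.4,[3.71, 1.08, 0.25],[0,0,-6.57]],[0.4,[3.56, 1.5, 0.25],[0,0,-6.57]],[0.4,[3.37, 1.9, 0.25],[0,0,-6.57]],[0.4,[3.13, 2.27, 0.25],[0,0,-6.57]]]
[[0.4,[2.85, 2.61, 0.25],[0,0,-6.57]],[0.4,[2.53, 2.92, 0.25],[0,0,-6.57]],[0.4,[2.18, 3.19, 0.25],[0,0,-6.57]],[0.4,[1.8, 3.42, 0.25],[0,0,-6.57]],[0.4,[1.4, 3.6, 0.25],[0,0,-6.57]]]
[[0.4,[0.98, 3.74, 0.25],[0,0,-6.57]],[0.4,[0.55, 3.83, 0.25],[0,0,-6.57]],[0.4,[0.1, 3.86, 0.25],[0,0,-6.57]],[0.4,[-0.34, 3.85, 0.25],[0,0,-6.57]],[0.4,[-0.78, 3.79, 0.25],[0,0,-6.57]]]
```

Request:
{"method": "drive_tool", "body": {"commands": [[0.4,[2.2,-3.2,0.2],[0,0,-6.6]],[0.4,[2.5,-2.9,0.2],[0,0,-6.6]],[0.4,[2.8,-2.6,0.2],[0,0,-6.6]],[0.4,[3.1,-2.3,0.2],[0,0,-6.6]],[0.4,[3.4,-1.9,0.2],[0,0,-6.6]]]}}

```text
t: 0.6
eef_pos: [0.2061, -0.3471, 0.2534]
tool_rot: [-0.0, 0.912, 0.409, 0.0]
wrist_force: [1.1, 0.8, 0.1]
grip_width: 0.603
finger_force: 0.0
```

Request:
{"method": "drive_tool", "body": {"commands": [[0.4,[3.6,-1.5,0.2],[0,0,-6.6]],[0.4,[3.7,-1.1,0.2],[0,0,-6.6]],[0.4,[3.8,-0.7,0.2],[0,0,-6.6]],[0.4,[3.9,-0.2,0.2],[0,0,-6.6]],[0.4,[3.9,0.2,0.2],[0,0,-6.6]]]}}

```text
t: 1.1
eef_pos: [0.2686, -0.1633, 0.2436]
tool_rot: [-0.0, 0.759, 0.651, 0.0]
wrist_force: [0.5, -0.7, -0.4]
grip_width: 0.598
finger_force: 0.0
```

Request:
{"method": "drive_tool", "body": {"commands": [[0.4,[3.8,0.6,0.2],[0,0,-6.6]],[0.4,[3.7,1.1,0.2],[0,0,-6.6]],[0.4,[3.6,1.5,0.2],[0,0,-6.6]],[0.4,[3.4,1.9,0.2],[0,0,-6.6]],[0.4,[3.1,2.3,0.2],[0,0,-6.6]]]}}

```text
t: 1.6
eef_pos: [0.3301, 0.0204, 0.2337]
tool_rot: [0.0, 0.542, 0.84, 0.0]
wrist_force: [1.7, -0.1, -0.3]
grip_width: 0.597
finger_force: 0.0
```

Request:
{"method": "drive_tool", "body": {"commands": [[0.4,[2.8,2.6,0.2],[0,0,-6.6]],[0.4,[2.5,2.9,0.2],[0,0,-6.6]],[0.4,[2.2,3.2,0.2],[0,0,-6.6]],[0.4,[1.8,3.4,0.2],[0,0,-6.6]],[0.4,[1.4,3.6,0.2],[0,0,-6.6]]]}}

```text
t: 2.1
eef_pos: [0.391, 0.2031, 0.2235]
tool_rot: [-0.0, 0.281, 0.96, -0.0]
wrist_force: [-0.5, -0.4, 0.0]
grip_width: 0.598
finger_force: 0.0
```

Request:
{"method": "drive_tool", "body": {"commands": [[0.4,[1.0,3.7,0.2],[0,0,-6.6]],[0.4,[0.5,3.8,0.2],[0,0,-6.6]],[0.4,[0.1,3.9,0.2],[0,0,-6.6]],[0.4,[-0.3,3.8,0.2],[0,0,-6.6]],[0.4,[-0.8,3.8,0.2],[0,0,-6.6]]]}}

```text
t: 2.6
eef_pos: [0.4512, 0.3858, 0.2133]
tool_rot: [-0.0, -0.003, 1.0, -0.0]
wrist_force: [0.3, -0.9, 0.4]
grip_width: 0.605
finger_force: 0.0
```

Run:
```python
from h import *
plan([.4567,.383,.053],179.2,5,.4)
```

```text
now [0.4512 0.3858 0.2133] -179.66 tilt [-7.e-04 -5.e-04 -1.e+00]
[[0.4,[-0.11, -0.06, 3.21],[0,0,-71.77]],[0.4,[0.02, -0.12, 3.21],[0,0,-71.77]],[0.4,[0.12, -0.02, 3.21],[0,0,-71.77]],[0.4,[0.06, 0.11, 3.21],[0,0,-71.77]],[0.4,[-0.09, 0.09, 3.21],[0,0,-71.77]]]
```

Request:
{"method": "drive_tool", "body": {"commands": [[0.4,[-0.5,-0.3,3],[0,0,1.1]],[0.4,[0,0,4],[0,0,0]],[0.4,[0,0,4],[0,0,0]],[0.4,[0,0,3],[0,0,0]],[0.4,[0,0,2],[0,0,0]]]}}

```text
t: 3.1
eef_pos: [0.4552, 0.3807, 0.0511]
tool_rot: [-0.002, 0.009, 1.0, -0.001]
wrist_force: [0.2, 0.6, 0.2]
grip_width: 0.598
finger_force: 0.0
```

Request:
{"method": "drive_tool", "body": {"commands": [[1,[0,0,0],[0,0,0]],[1,[0,0,0],[0,0,0]],[1,[0,0,0],[0,0,0]],[1,[0,0,0],[0,0,0]],[1,[0,0,0],[0,0,0]]], "newtons": 35}}

```text
t: 3.6
eef_pos: [0.4566, 0.3817, 0.055]
tool_rot: [0.001, 0.009, 1.0, 0.001]
wrist_force: [0.2, 2.3, 4.8]
grip_width: 0.249
finger_force: 34.9
```

Request:
{"method": "drive_tool", "body": {"commands": [[1,[0,0,-3],[0,0,0]],[1,[0,0,-4],[0,0,0]],[1,[0,0,-4],[0,0,0]],[1,[0,0,-2],[0,0,0]],[1,[0,0,0],[0,0,0]]]}}

```text
t: 4.1
eef_pos: [0.4568, 0.3816, 0.1868]
tool_rot: [0.003, 0.009, 1.0, 0.001]
wrist_force: [-0.1, 1.1, -1.8]
grip_width: 0.243
finger_force: 34.9
```

Run:
```python
from h import *
c=snap('top','top1')
cv2.imwrite('pics/crop1.png',cv2.resize(c['pixels'][130:260,100:345,::-1],None,fx=3.2,fy=3.2))
plan([.693,.127,.183],106,15,1)
```

```text
now [0.4561 0.3812 0.1843] 178.96 tilt [ 1.6e-03  7.0e-04 -1.0e+00]
[[1,[-1.61, -1.67, 0.01],[0,0,4.86]],[1,[-1.75, -1.52, 0.01],[0,0,4.86]],[1,[-1.87, -1.37, 0.01],[0,0,4.86]],[1,[-1.98, -1.21, 0.01],[0,0,4.86]],[1,[-2.07, -1.03, 0.01],[0,0,4.86]]]
[[1,[-2.15, -0.86, 0.01],[0,0,4.86]],[1,[-2.22, -0.67, 0.01],[0,0,4.86]],[1,[-2.27, -0.48, 0.01],[0,0,4.86]],[1,[-2.3, -0.29, 0.01],[0,0,4.86]],[1,[-2.31, -0.09, 0.01],[0,0,4.86]]]
[[1,[-2.31, 0.11, 0.01],[0,0,4.86]],[1,[-2.3, 0.3, 0.01],[0,0,4.86]],[1,[-2.26, 0.5, 0.01],[0,0,4.86]],[1,[-2.21, 0.69, 0.01],[0,0,4.86]],[1,[-2.15, 0.87, 0.01],[0,0,4.86]]]
```

Request:
{"method": "drive_tool", "body": {"commands": [[1,[-1.6,-1.7,0],[0,0,4.9]],[1,[-1.8,-1.5,0],[0,0,4.9]],[1,[-1.9,-1.4,0],[0,0,4.9]],[1,[-2.0,-1.2,0],[0,0,4.9]],[1,[-2.1,-1.0,0],[0,0,4.9]]]}}

```text
t: 4.65
eef_pos: [0.5362, 0.2951, 0.1813]
tool_rot: [-0.002, 0.223, 0.975, -0.001]
wrist_force: [-1.3, 1.2, -1.8]
grip_width: 0.244
finger_force: 34.9
```

Request:
{"method": "drive_tool", "body": {"commands": [[1,[-2.1,-0.9,0],[0,0,4.9]],[1,[-2.2,-0.7,0],[0,0,4.9]],[1,[-2.3,-0.5,0],[0,0,4.9]],[1,[-2.3,-0.3,0],[0,0,4.9]],[1,[-2.3,-0.1,0],[0,0,4.9]]]}}

```text
t: 5.15
eef_pos: [0.6137, 0.2092, 0.1811]
tool_rot: [-0.002, 0.425, 0.905, -0.001]
wrist_force: [-0.1, -0.1, -2.7]
grip_width: 0.245
finger_force: 34.9
```

Request:
{"method": "drive_tool", "body": {"commands": [[1,[-2.3,0.1,0],[0,0,4.9]],[1,[-2.3,0.3,0],[0,0,4.9]],[1,[-2.3,0.5,0],[0,0,4.9]],[1,[-2.2,0.7,0],[0,0,4.9]],[1,[-2.1,0.9,0],[0,0,4.9]]]}}

```text
t: 5.65
eef_pos: [0.6923, 0.1244, 0.1808]
tool_rot: [-0.002, 0.607, 0.795, -0.001]
wrist_force: [0.2, -0.5, -2.6]
grip_width: 0.25
finger_force: 34.9
```

Request:
{"method": "drive_tool", "body": {"commands": [[1,[0,0,0],[0,0,0]],[1,[0,0,0],[0,0,0]],[1,[0,0,0],[0,0,0]]]}}

```text
t: 5.95
eef_pos: [0.6916, 0.1261, 0.1826]
tool_rot: [-0.001, 0.605, 0.796, -0.001]
wrist_force: [0.6, -0.7, -0.9]
grip_width: 0.246
finger_force: 34.9
```

Run:
```python
from h import *
snap('side','side1'); im=cv2.imread('pics/side1.png'); cv2.imwrite('pics/crop2.png',cv2.resize(im[110:290,170:430],None,fx=3,fy=3,interpolation=cv2.INTER_CUBIC))
plan([.693,.127,.154],106,1,1)
```

```text
now [0.6917 0.1261 0.1831] 105.56 tilt [-1.4e-03  1.0e-04 -1.0e+00]
[[1,[0.05, 0.15, 2.91],[0,0,-0.44]]]
```

View pics/crop2.png

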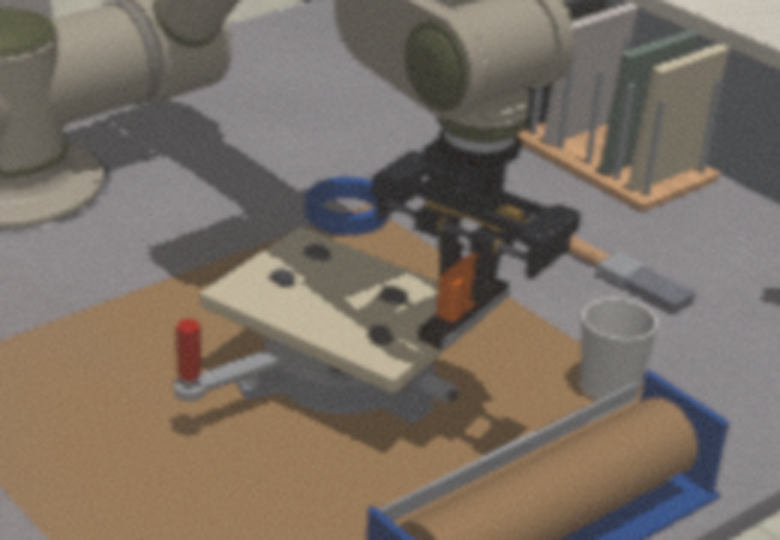

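The picture shows the scraper held upright just beyond the far edge, about crop (465,300), with the chips ahead of it. I'll lower it to 2 mm above the face and sweep along tool -y.

Request:
{"method": "drive_tool", "body": {"commands": [[1,[0,0.1,1.5],[0,0,-0.4]],[1,[0,0,1.4],[0,0,0]],[1,[0,0,0],[0,0,0]],[1,[0,0,0],[0,0,0]],[1,[0,-0.5,0],[0,0,0]]]}}

```text
t: 6.5
eef_pos: [0.6888, 0.1245, 0.1556]
tool_rot: [0.001, 0.603, 0.798, 0.001]
wrist_force: [0.6, 0.1, -1.9]
grip_width: 0.244
finger_force: 34.9
```

Request:
{"method": "drive_tool", "body": {"commands": [[1,[0,-1,0],[0,0,0]],[1,[0,-1,0],[0,0,0]],[1,[0,-1,0],[0,0,0]],[1,[0,-1,0],[0,0,0]],[1,[0,-1,0],[0,0,0]]]}}

```text
t: 7.0
eef_pos: [0.6399, 0.1104, 0.1558]
tool_rot: [0.001, 0.603, 0.798, 0.0]
wrist_force: [0.1, 0.4, -2.2]
grip_width: 0.244
finger_force: 34.9
```

Run:
```python
from h import *
print(yaw0()[:2],get_obs()['wrist_force'])
snap('side','side2'); im=cv2.imread('pics/side2.png'); cv2.imwrite('pics/crop3.png',cv2.resize(im[160:270,220:360],None,fx=5,fy=5,interpolation=cv2.INTER_CUBIC))
```

```text
(array([0.63990312, 0.11044927, 0.15578226]), np.float64(105.87135588474621)) [ 0.1084496   0.42739979 -2.22135398]
```

View pics/crop3.png

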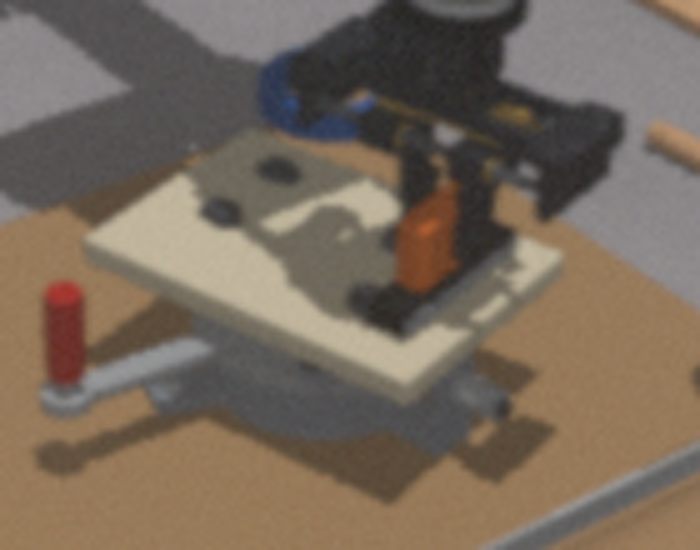

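The chip by the blade's near end, about (370,298), is being pushed ahead and the blade hovers just above the face. I'll lower it 1 mm and continue.

Request:
{"method": "drive_tool", "body": {"commands": [[1,[0,-1,0.1],[0,0,0]],[1,[0,-1.2,0],[0,0,0]],[1,[0,-1.2,0],[0,0,0]],[1,[0,-1.2,0],[0,0,0]],[1,[0,-1.2,0],[0,0,0]]]}}

```text
t: 7.55
eef_pos: [0.5844, 0.0946, 0.1546]
tool_rot: [0.001, 0.603, 0.798, 0.0]
wrist_force: [0.7, 0.3, -1.5]
grip_width: 0.25
finger_force: 34.9
```

Request:
{"method": "drive_tool", "body": {"commands": [[1,[0,-1.2,0],[0,0,0]],[1,[0,-1.2,0],[0,0,0]],[1,[0,-1.2,0],[0,0,0]],[1,[0,-1.2,0],[0,0,0]],[1,[0,-1.2,0],[0,0,0]]]}}

```text
t: 8.05
eef_pos: [0.5267, 0.0782, 0.1546]
tool_rot: [0.001, 0.603, 0.798, 0.0]
wrist_force: [0.8, -0.4, -2.1]
grip_width: 0.244
finger_force: 34.9
```

Request:
{"method": "drive_tool", "body": {"commands": [[1,[0,-1.2,0],[0,0,0]],[1,[0,-1.2,0],[0,0,0]],[1,[0,-1.2,0],[0,0,0]],[1,[0,-1.2,0],[0,0,0]],[1,[0,-1.2,0],[0,0,0]]]}}

```text
t: 8.55
eef_pos: [0.4691, 0.0618, 0.1546]
tool_rot: [0.001, 0.603, 0.798, 0.001]
wrist_force: [0.1, 0.2, -1.2]
grip_width: 0.25
finger_force: 34.9
```

Request:
{"method": "drive_tool", "body": {"commands": [[1,[0,-1.2,0],[0,0,0]],[1,[0,-1.2,0],[0,0,0]],[1,[0,-1.2,0],[0,0,0]],[1,[0,-1.2,0],[0,0,0]],[1,[0,-1.2,0],[0,0,0]]]}}

```text
t: 9.05
eef_pos: [0.411, 0.0453, 0.1542]
tool_rot: [0.001, 0.603, 0.798, 0.0]
wrist_force: [-0.6, -0.9, -2.5]
grip_width: 0.242
finger_force: 34.9
```

Request:
{"method": "drive_tool", "body": {"commands": [[1,[0,-0.3,0],[0,0,0]],[1,[0,0,0],[0,0,0]],[1,[0,0,0],[0,0,0]],[1,[0,0,-2],[0,0,0]],[1,[0,0,-2],[0,0,0]]]}}

```text
t: 9.55
eef_pos: [0.4088, 0.0447, 0.194]
tool_rot: [-0.001, 0.603, 0.798, -0.0]
wrist_force: [0.9, -0.4, -2.0]
grip_width: 0.25
finger_force: 34.9
```

Run:
```python
from h import *
print(yaw0()[:2],get_obs()['wrist_force'])
a=snap('side','side3')['pixels'][110:290,170:430]; b=snap('top','top3')['pixels'][130:310,150:350]
cv2.imwrite('pics/c4.png',cv2.resize(np.hstack([a,b])[:,:,::-1],None,fx=1.73,fy=1.73,interpolation=cv2.INTER_CUBIC))
plan([.4567,.383,.1],179.2,15,1)
```

```text
(array([0.40884012, 0.04473806, 0.19404311]), np.float64(105.86387135908303)) [ 0.93221028 -0.36733484 -2.03881948]
now [0.4099 0.0446 0.1954] 105.87 tilt [ 4.6e-03 -8.0e-04 -1.0e+00]
[[1,[2.08, 0.92, 0.64],[0,0,-4.89]],[1,[2.0, 1.09, 0.64],[0,0,-4.89]],[1,[1.9, 1.26, 0.64],[0,0,-4.89]],[1,[1.78, 1.41, 0.64],[0,0,-4.89]],[1,[1.66, 1.56, 0.64],[0,0,-4.89]]]
[[1,[1.52, 1.7, 0.64],[0,0,-4.89]],[1,[1.37, 1.82, 0.64],[0,0,-4.89]],[1,[1.21, 1.93, 0.64],[0,0,-4.89]],[1,[1.04, 2.03, 0.64],[0,0,-4.89]],[1,[0.86, 2.11, 0.64],[0,0,-4.89]]]
[[1,[0.68, 2.17, 0.64],[0,0,-4.89]],[1,[0.49, 2.22, 0.64],[0,0,-4.89]],[1,[0.3, 2.26, 0.64],[0,0,-4.89]],[1,[0.11, 2.27, 0.64],[0,0,-4.89]],[1,[-0.09, 2.28, 0.64],[0,0,-4.89]]]
```

View pics/c4.png

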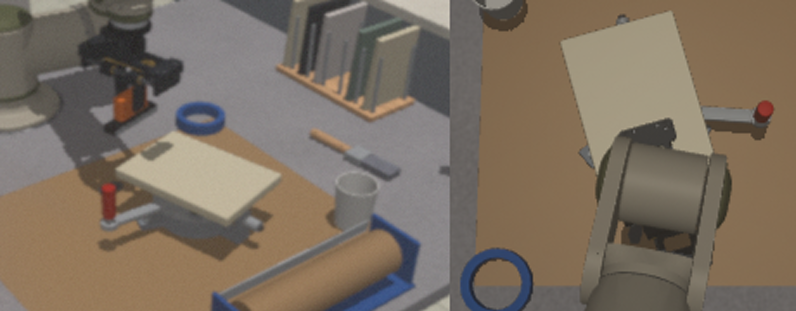

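The side view shows the front empty, and the top view shows dark chips on the bench at the near end (640,240). Next I'll carry the block back to its place.

Request:
{"method": "drive_tool", "body": {"commands": [[1,[2.1,0.9,0],[0,0,-4.9]],[1,[2.0,1.1,0],[0,0,-4.9]],[1,[1.9,1.3,0],[0,0,-4.9]],[1,[1.8,1.4,0],[0,0,-4.9]],[1,[1.7,1.6,0],[0,0,-4.9]]]}}

```text
t: 10.15
eef_pos: [0.4243, 0.1595, 0.1926]
tool_rot: [-0.001, 0.418, 0.908, -0.0]
wrist_force: [0.5, 0.1, -2.0]
grip_width: 0.248
finger_force: 34.9
```

Request:
{"method": "drive_tool", "body": {"commands": [[1,[1.5,1.7,0],[0,0,-4.9]],[1,[1.4,1.8,0],[0,0,-4.9]],[1,[1.2,1.9,0],[0,0,-4.9]],[1,[1.0,2.0,0],[0,0,-4.9]],[1,[0.9,2.1,0],[0,0,-4.9]]]}}

```text
t: 10.65
eef_pos: [0.4392, 0.2716, 0.1924]
tool_rot: [-0.001, 0.216, 0.976, -0.0]
wrist_force: [0.6, -0.4, -2.8]
grip_width: 0.246
finger_force: 34.9
```

Request:
{"method": "drive_tool", "body": {"commands": [[1,[0.7,2.2,0],[0,0,-4.9]],[1,[0.5,2.2,0],[0,0,-4.9]],[1,[0.3,2.3,0],[0,0,-4.9]],[1,[0.1,2.3,0],[0,0,-4.9]],[1,[-0.1,2.3,0],[0,0,-4.9]]]}}

```text
t: 11.15
eef_pos: [0.4547, 0.3855, 0.1921]
tool_rot: [-0.001, 0.004, 1.0, -0.0]
wrist_force: [-0.4, 0.9, -1.9]
grip_width: 0.249
finger_force: 34.9
```

Request:
{"method": "drive_tool", "body": {"commands": [[1,[0,0,3],[0,0,0]],[1,[0,0,4],[0,0,0]],[1,[0,0,3],[0,0,0]],[1,[0,0,2],[0,0,0]],[1,[0,0,0],[0,0,0]]]}}

```text
t: 11.65
eef_pos: [0.4533, 0.3837, 0.0698]
tool_rot: [-0.003, 0.006, 1.0, -0.002]
wrist_force: [0.2, -0.5, -2.3]
grip_width: 0.246
finger_force: 34.9
```

Request:
{"method": "drive_tool", "body": {"commands": [[1,[0,0,0],[0,0,0]]]}}

```text
t: 11.75
eef_pos: [0.4548, 0.3846, 0.0734]
tool_rot: [-0.0, 0.006, 1.0, -0.0]
wrist_force: [0.3, 0.8, -1.3]
grip_width: 0.244
finger_force: 34.9
```

Run:
```python
from h import *
plan([.4567,.383,.055],179.2,1,1); print(get_obs()['wrist_force'])
```

```text
now [0.4548 0.3846 0.0734] 179.36 tilt [-5.e-04 -2.e-04 -1.e+00]
[[1,[-0.19, -0.15, 1.84],[0,0,0.16]]]
[ 0.27381188  0.83269363 -1.33280153]
```

Request:
{"method": "drive_tool", "body": {"commands": [[1,[-0.2,-0.2,1],[0,0,0.2]],[1,[0,0,0.4],[0,0,0]],[1,[0,0,0.2],[0,0,0]],[1,[0,0,0.1],[0,0,0]],[1,[0,0,0],[0,0,0]]]}}

```text
t: 12.25
eef_pos: [0.4567, 0.3825, 0.0569]
tool_rot: [0.0, 0.007, 1.0, 0.0]
wrist_force: [-0.0, 0.5, -2.3]
grip_width: 0.246
finger_force: 34.9
```

Request:
{"method": "drive_tool", "body": {"commands": [[1,[0,0,0.1],[0,0,0]],[1,[0,0,0],[0,0,0]]]}}

```text
t: 12.45
eef_pos: [0.4567, 0.3824, 0.0559]
tool_rot: [0.0, 0.007, 1.0, 0.0]
wrist_force: [-0.2, -0.4, -2.2]
grip_width: 0.25
finger_force: 34.9
```

Request:
{"method": "drive_tool", "body": {"commands": [[1,[0,0,0.1],[0,0,0]],[1,[0,0,0],[0,0,0]]]}}

```text
t: 12.65
eef_pos: [0.4568, 0.3825, 0.055]
tool_rot: [0.0, 0.007, 1.0, 0.0]
wrist_force: [-1.5, 1.1, 0.9]
grip_width: 0.248
finger_force: 34.9
```

Request:
{"method": "drive_tool", "body": {"commands": [[0.4,[0,0,0],[0,0,0]],[0.4,[0,0,0],[0,0,0]],[0.4,[0,0,0],[0,0,0]],[0.4,[0,0,0],[0,0,0]],[0.4,[0,0,0],[0,0,0]]]}}

```text
t: 13.15
eef_pos: [0.4567, 0.3824, 0.0548]
tool_rot: [0.0, 0.007, 1.0, 0.0]
wrist_force: [0.1, 1.0, -0.6]
grip_width: 0.598
finger_force: 0.0
```

Request:
{"method": "drive_tool", "body": {"commands": [[0.4,[0,0,-2],[0,0,0]],[0.4,[0,0,-4],[0,0,0]],[0.4,[0,0,-4],[0,0,0]],[0.4,[0,0,-4],[0,0,0]],[0.4,[0,0,-2],[0,0,0]]]}}

```text
t: 13.65
eef_pos: [0.4572, 0.3828, 0.2185]
tool_rot: [0.002, 0.007, 1.0, 0.001]
wrist_force: [0.7, 0.3, 0.4]
grip_width: 0.603
finger_force: 0.0
```

Run:
```python
from h import *
c=snap('top','top4'); cv2.imwrite('pics/c5.png',cv2.resize(c['pixels'][130:310,100:350,::-1],None,fx=3,fy=3,interpolation=cv2.INTER_CUBIC))
plan([.547,-.097,.21],86,15,0.3)
```

```text
now [0.4577 0.3831 0.2205] 179.17 tilt [ 0.0074  0.004  -1.    ]
[[0.3,[-0.64, -3.19, 0.07],[0,0,6.21]],[0.3,[-0.98, -3.1, 0.07],[0,0,6.21]],[0.3,[-1.31, -2.98, 0.07],[0,0,6.21]],[0.3,[-1.63, -2.82, 0.07],[0,0,6.21]],[0.3,[-1.92, -2.63, 0.07],[0,0,6.21]]]
[[0.3,[-2.2, -2.4, 0.07],[0,0,6.21]],[0.3,[-2.44, -2.15, 0.07],[0,0,6.21]],[0.3,[-2.66, -1.87, 0.07],[0,0,6.21]],[0.3,[-2.85, -1.58, 0.07],[0,0,6.21]],[0.3,[-3.0, -1.26, 0.07],[0,0,6.21]]]
[[0.3,[-3.12, -0.93, 0.07],[0,0,6.21]],[0.3,[-3.2, -0.58, 0.07],[0,0,6.21]],[0.3,[-3.25, -0.23, 0.07],[0,0,6.21]],[0.3,[-3.25, 0.12, 0.07],[0,0,6.21]],[0.3,[-3.22, 0.47, 0.07],[0,0,6.21]]]
```

View pics/c5.png

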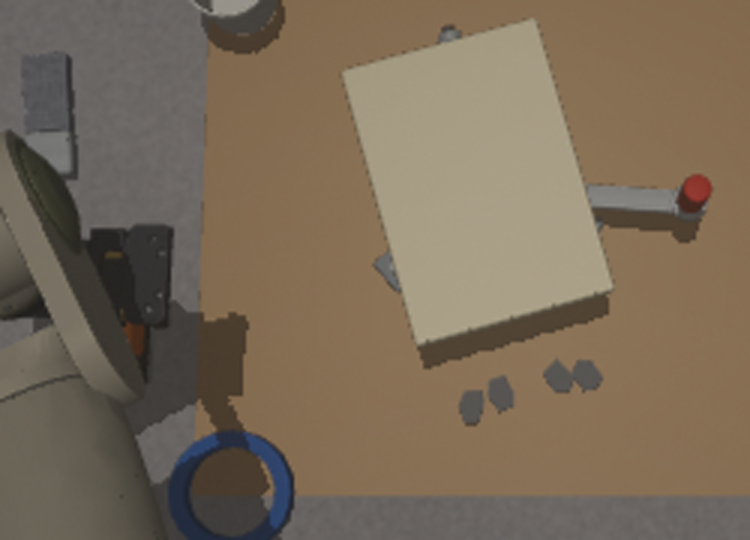

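All four chips lie on the bench at (471,405), (500,393), (559,377) and (588,374). The front is bare and the lever hasn't moved. Next the arm goes over the knob.

Request:
{"method": "drive_tool", "body": {"commands": [[0.2,[-0.6,-3.2,0],[0,0,6.2]],[0.2,[-1.0,-3.1,0],[0,0,6.2]],[0.2,[-1.3,-3.0,0],[0,0,6.2]],[0.2,[-1.6,-2.8,0],[0,0,6.2]],[0.2,[-1.9,-2.6,0],[0,0,6.2]]]}}

```text
t: 14.2
eef_pos: [0.4856, 0.2215, 0.214]
tool_rot: [-0.0, 0.276, 0.961, -0.0]
wrist_force: [-0.2, -0.3, 0.6]
grip_width: 0.801
finger_force: 0.0
```

Request:
{"method": "drive_tool", "body": {"commands": [[0.2,[-2.2,-2.4,0],[0,0,6.2]],[0.2,[-2.4,-2.1,0],[0,0,6.2]],[0.2,[-2.7,-1.9,0],[0,0,6.2]],[0.2,[-2.8,-1.6,0],[0,0,6.2]],[0.2,[-3.0,-1.3,0],[0,0,6.2]]]}}

```text
t: 14.7
eef_pos: [0.5148, 0.0617, 0.214]
tool_rot: [-0.0, 0.523, 0.852, -0.0]
wrist_force: [1.1, 0.1, 0.2]
grip_width: 0.799
finger_force: 0.0
```

Request:
{"method": "drive_tool", "body": {"commands": [[0.2,[-3.1,-0.9,0],[0,0,6.2]],[0.2,[-3.2,-0.6,0],[0,0,6.2]],[0.2,[-3.2,-0.2,0],[0,0,6.2]],[0.2,[-3.2,0.1,0],[0,0,6.2]],[0.2,[-3.2,0.5,0],[0,0,6.2]]]}}

```text
t: 15.2
eef_pos: [0.5451, -0.0967, 0.214]
tool_rot: [-0.001, 0.732, 0.681, -0.0]
wrist_force: [0.3, -0.0, 0.4]
grip_width: 0.801
finger_force: 0.0
```

Request:
{"method": "drive_tool", "body": {"commands": [[0.2,[0,0,0],[0,0,0]],[0.2,[0,0,0],[0,0,0]],[0.2,[0,0,0],[0,0,0]]]}}

```text
t: 15.5
eef_pos: [0.5449, -0.0945, 0.2144]
tool_rot: [-0.0, 0.73, 0.684, -0.0]
wrist_force: [-0.4, -0.3, -0.0]
grip_width: 0.801
finger_force: 0.0
```

Run:
```python
from h import *
plan([.547,-.097,.106],86,1,0.2)
```

```text
now [ 0.5449 -0.0945  0.2144] 86.27 tilt [-8.e-04  6.e-04 -1.e+00]
[[0.2,[-0.24, 0.23, 10.84],[0,0,0.27]]]
```

Request:
{"method": "drive_tool", "body": {"commands": [[0.2,[-0.2,0.2,2],[0,0,0.3]],[0.2,[0,0,3],[0,0,0]],[0.2,[0,0,3],[0,0,0]],[0.2,[0,0,2],[0,0,0]],[0.2,[0,0,0.8],[0,0,0]]]}}

```text
t: 16.0
eef_pos: [0.5463, -0.0961, 0.105]
tool_rot: [-0.001, 0.731, 0.682, -0.001]
wrist_force: [0.0, -0.3, 0.1]
grip_width: 0.8
finger_force: 0.0
```

Request:
{"method": "drive_tool", "body": {"commands": [[1,[0,0,0],[0,0,0]],[1,[0,0,0],[0,0,0]],[1,[0,0,0],[0,0,0]],[1,[0,0,0],[0,0,0]],[1,[0,0,0],[0,0,0]]], "newtons": 25}}

```text
t: 16.5
eef_pos: [0.5473, -0.0976, 0.1073]
tool_rot: [0.0, 0.732, 0.681, 0.0]
wrist_force: [0.3, -0.1, 0.5]
grip_width: 0.37
finger_force: 0.0
```

Request:
{"method": "drive_tool", "body": {"commands": [[1,[0,0,0],[0,0,0]],[1,[0,0,0],[0,0,0]]]}}

```text
t: 16.7
eef_pos: [0.5472, -0.0976, 0.107]
tool_rot: [0.0, 0.732, 0.681, 0.0]
wrist_force: [-0.4, 0.1, 1.9]
grip_width: 0.266
finger_force: 25.0
```

Knob gripped at a lever angle of about -94° in world. I'll swing it 1° per row about the axis, watching the tangential force.

Request:
{"method": "drive_tool", "body": {"commands": [[1,[0.003,0.316,0],[0,0,-1]],[1,[0.003,0.316,0],[0,0,-1]],[1,[0.003,0.316,0],[0,0,-1]],[1,[0.003,0.316,0],[0,0,-1]],[1,[0.003,0.316,0],[0,0,-1]]], "newtons": 40}}

```text
t: 17.2
eef_pos: [0.5627, -0.098, 0.107]
tool_rot: [-0.0, 0.701, 0.713, -0.0]
wrist_force: [-5.7, -0.1, 6.4]
grip_width: 0.262
finger_force: 40.0
```

Request:
{"method": "drive_tool", "body": {"commands": [[1,[0.003,0.316,0],[0,0,-1]],[1,[0.003,0.316,0],[0,0,-1]]]}}

```text
t: 17.4
eef_pos: [0.5689, -0.0978, 0.107]
tool_rot: [-0.001, 0.689, 0.725, -0.001]
wrist_force: [-6.6, -0.8, 5.7]
grip_width: 0.261
finger_force: 40.0
```

Request:
{"method": "drive_tool", "body": {"commands": [[1,[0.003,0.316,0],[0,0,-1]]]}}

```text
t: 17.5
eef_pos: [0.572, -0.0976, 0.1069]
tool_rot: [-0.001, 0.682, 0.731, -0.001]
wrist_force: [-6.1, -0.4, 5.3]
grip_width: 0.261
finger_force: 40.0
```

Request:
{"method": "drive_tool", "body": {"commands": [[1,[0.003,0.316,0],[0,0,-1]]]}}

```text
t: 17.6
eef_pos: [0.5751, -0.0974, 0.107]
tool_rot: [-0.001, 0.676, 0.737, -0.001]
wrist_force: [-6.6, 0.3, 6.4]
grip_width: 0.263
finger_force: 40.0
```

Request:
{"method": "drive_tool", "body": {"commands": [[1,[0.003,0.316,0],[0,0,-1]]]}}

```text
t: 17.7
eef_pos: [0.5782, -0.0971, 0.107]
tool_rot: [-0.001, 0.67, 0.743, -0.001]
wrist_force: [-6.1, -0.7, 7.6]
grip_width: 0.263
finger_force: 40.0
```

Request:
{"method": "drive_tool", "body": {"commands": [[1,[0.003,0.316,0],[0,0,-1]]]}}

```text
t: 17.8
eef_pos: [0.5837, -0.0965, 0.107]
tool_rot: [0.002, 0.663, 0.749, 0.002]
wrist_force: [3.6, 1.2, 1.3]
grip_width: 0.263
finger_force: 40.0
```

Request:
{"method": "drive_tool", "body": {"commands": [[1,[0.003,0.316,0],[0,0,-1]]]}}

```text
t: 17.9
eef_pos: [0.5859, -0.0962, 0.107]
tool_rot: [0.001, 0.656, 0.755, 0.0]
wrist_force: [-1.0, -0.9, 5.0]
grip_width: 0.26
finger_force: 40.0
```

Request:
{"method": "drive_tool", "body": {"commands": [[1,[0.003,0.316,0],[0,0,-1]]]}}

```text
t: 18.0
eef_pos: [0.5884, -0.0958, 0.107]
tool_rot: [0.0, 0.65, 0.76, 0.0]
wrist_force: [-0.4, 0.2, 4.5]
grip_width: 0.262
finger_force: 40.0
```

Request:
{"method": "drive_tool", "body": {"commands": [[1,[0.003,0.316,0],[0,0,-1]]]}}

```text
t: 18.1
eef_pos: [0.5914, -0.0953, 0.107]
tool_rot: [0.0, 0.643, 0.766, 0.0]
wrist_force: [-1.2, 1.2, 5.2]
grip_width: 0.263
finger_force: 40.0
```

Click 1 was felt at about -83.7°: the force flipped from -6 to +3.6 N and then went free. Click 2 is due near -68.7° and click 3 near -53.7°. The lever is now at -80°.

Request:
{"method": "drive_tool", "body": {"commands": [[1,[0.003,0.316,0],[0,0,-1]],[1,[0.003,0.316,0],[0,0,-1]],[1,[0.003,0.316,0],[0,0,-1]],[1,[0.003,0.316,0],[0,0,-1]],[1,[0.003,0.316,0],[0,0,-1]]]}}

```text
t: 18.6
eef_pos: [0.6063, -0.092, 0.107]
tool_rot: [-0.0, 0.609, 0.793, -0.0]
wrist_force: [-4.8, 0.1, 6.9]
grip_width: 0.263
finger_force: 40.0
```

Request:
{"method": "drive_tool", "body": {"commands": [[1,[0.003,0.316,0],[0,0,-1]],[1,[0.003,0.316,0],[0,0,-1]],[1,[0.003,0.316,0],[0,0,-1]],[1,[0.003,0.316,0],[0,0,-1]]]}}

```text
t: 19.0
eef_pos: [0.6182, -0.0885, 0.107]
tool_rot: [-0.001, 0.581, 0.814, -0.001]
wrist_force: [-6.7, -0.4, 6.6]
grip_width: 0.262
finger_force: 40.0
```

Request:
{"method": "drive_tool", "body": {"commands": [[1,[0.003,0.316,0],[0,0,-1]]]}}

```text
t: 19.1
eef_pos: [0.6211, -0.0875, 0.107]
tool_rot: [-0.001, 0.574, 0.819, -0.001]
wrist_force: [-6.2, -0.6, 6.5]
grip_width: 0.264
finger_force: 40.0
```

Request:
{"method": "drive_tool", "body": {"commands": [[1,[0.003,0.316,0],[0,0,-1]]]}}

```text
t: 19.2
eef_pos: [0.6241, -0.0864, 0.107]
tool_rot: [-0.001, 0.567, 0.824, -0.001]
wrist_force: [-6.5, -0.9, 7.2]
grip_width: 0.26
finger_force: 40.0
```

Request:
{"method": "drive_tool", "body": {"commands": [[1,[0.003,0.316,0],[0,0,-1]]]}}

```text
t: 19.3
eef_pos: [0.6289, -0.0845, 0.1071]
tool_rot: [0.001, 0.56, 0.829, 0.002]
wrist_force: [12.8, 7.5, -0.7]
grip_width: 0.257
finger_force: 40.0
```

Request:
{"method": "drive_tool", "body": {"commands": [[1,[0.003,0.316,0],[0,0,-1]]]}}

```text
t: 19.4
eef_pos: [0.6314, -0.0834, 0.107]
tool_rot: [0.001, 0.552, 0.834, 0.001]
wrist_force: [0.1, 1.3, 4.5]
grip_width: 0.265
finger_force: 40.0
```

Request:
{"method": "drive_tool", "body": {"commands": [[1,[0.003,0.316,0],[0,0,-1]]]}}

```text
t: 19.5
eef_pos: [0.6337, -0.0825, 0.107]
tool_rot: [0.0, 0.545, 0.838, -0.0]
wrist_force: [-0.8, 0.2, 5.1]
grip_width: 0.262
finger_force: 40.0
```

Run:
```python
from h import *
p,y,R=yaw0(); d=p[:2]-[.560,.0835]; print(p,y,np.hypot(*d),np.degrees(np.arctan2(d[1],d[0])),get_obs()['wrist_force'])
```

```text
[ 0.63370191 -0.08245652  0.10698687] 113.94156587210246 0.18158617233984467 -66.05381457324958 [-0.76576466  0.16001696  5.11242934]
```

Click 2 was felt at about -68.8° (+12.8 N kick). The lever is now at -66°, so click 3 is about 12° further on.

Request:
{"method": "drive_tool", "body": {"commands": [[1,[0.003,0.316,0],[0,0,-1]],[1,[0.003,0.316,0],[0,0,-1]],[1,[0.003,0.316,0],[0,0,-1]],[1,[0.003,0.316,0],[0,0,-1]],[1,[0.003,0.316,0],[0,0,-1]]]}}

```text
t: 20.0
eef_pos: [0.6474, -0.0756, 0.107]
tool_rot: [-0.0, 0.508, 0.861, -0.0]
wrist_force: [-3.8, -1.2, 6.3]
grip_width: 0.256
finger_force: 40.0
```

Request:
{"method": "drive_tool", "body": {"commands": [[1,[0.003,0.316,0],[0,0,-1]],[1,[0.003,0.316,0],[0,0,-1]],[1,[0.003,0.316,0],[0,0,-1]],[1,[0.003,0.316,0],[0,0,-1]],[1,[0.003,0.316,0],[0,0,-1]]]}}

```text
t: 20.5
eef_pos: [0.6605, -0.0678, 0.107]
tool_rot: [-0.001, 0.47, 0.883, -0.001]
wrist_force: [-6.0, -2.0, 6.2]
grip_width: 0.263
finger_force: 40.0
```

Request:
{"method": "drive_tool", "body": {"commands": [[1,[0.003,0.316,0],[0,0,-1]]]}}

```text
t: 20.6
eef_pos: [0.6631, -0.066, 0.107]
tool_rot: [-0.001, 0.463, 0.887, -0.001]
wrist_force: [-5.6, -3.1, 6.9]
grip_width: 0.262
finger_force: 40.0
```

Request:
{"method": "drive_tool", "body": {"commands": [[1,[0.003,0.316,0],[0,0,-1]]]}}

```text
t: 20.7
eef_pos: [0.6657, -0.0643, 0.107]
tool_rot: [-0.001, 0.455, 0.891, -0.001]
wrist_force: [-6.2, -3.4, 6.2]
grip_width: 0.263
finger_force: 40.0
```

Request:
{"method": "drive_tool", "body": {"commands": [[1,[0.003,0.316,0],[0,0,-1]]]}}

```text
t: 20.8
eef_pos: [0.6694, -0.0615, 0.1071]
tool_rot: [0.001, 0.447, 0.895, 0.001]
wrist_force: [12.2, 9.5, -1.0]
grip_width: 0.263
finger_force: 40.0
```

Request:
{"method": "drive_tool", "body": {"commands": [[1,[0.003,0.316,0],[0,0,-1]]]}}

```text
t: 20.9
eef_pos: [0.6722, -0.0594, 0.107]
tool_rot: [0.001, 0.439, 0.899, 0.001]
wrist_force: [1.3, 0.2, 4.2]
grip_width: 0.262
finger_force: 40.0
```

Run:
```python
from h import *
p,y,R=yaw0(); d=p[:2]-[.560,.0835]; print(p,y,np.hypot(*d),np.degrees(np.arctan2(d[1],d[0])),get_obs()['wrist_force'])
```

```text
[ 0.672204   -0.05938362  0.10702992] 127.94614347867712 0.181674064837514 -51.85807464540269 [1.34315793 0.16008108 4.20394581]
```

Click 3 was felt at about -53.8° (+15 N kick, then free) and the lever is about 2° past it. I'll settle, check the scene and hand in.

Request:
{"method": "drive_tool", "body": {"commands": [[1,[0,0,0],[0,0,0]],[1,[0,0,0],[0,0,0]],[1,[0,0,0],[0,0,0]],[1,[0,0,0],[0,0,0]],[1,[0,0,0],[0,0,0]]]}}

```text
t: 21.4
eef_pos: [0.6723, -0.0593, 0.107]
tool_rot: [0.001, 0.439, 0.898, 0.001]
wrist_force: [6.3, 4.6, 3.3]
grip_width: 0.267
finger_force: 40.0
```

Run:
```python
from h import *
snap('top','end')
```

```text
(no output)
```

View pics/end.png

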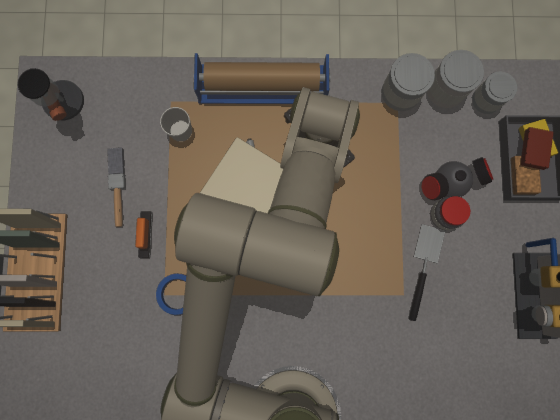

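The scraper stands at (144,234), the bystanders are where they were, the front has turned and the gripper is on the knob.

```bash
python3 -c "
from cell import *
print(hand_in())"
```

```text
the job is handed in; nothing more can be done
None
```

The job is handed in, but no verdict came back: all four chips are on the bench, the scraper is back where it stood, clear of the turntable, and the knob is held about 2° past the third felt click.

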